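Park the index plunger and run the slab cutter's length stop back

ROBOT

A 6-joint arm with a two-finger parallel gripper is mounted at the origin on the work surface. World frame = base frame: x ahead of the robot, y to its left, z up, the work surface at z = 0. Lengths are in m, angles in rad, forces in N, time in s.
With the tool pointing down it reaches from about 0.3 to 0.875 m from the base axis. Payload 6.4 kg.
Tool frame: the origin (TCP) lies on the centre line of the jaws, within the pads' length; the fingertips stand 25 mm ahead of it and the grasp point (between the pads) lies 6 mm ahead of it (ctrl.tips_ahead is the z of the fingertips in the tool frame, in m); z points along the fingers, x is the direction in which the jaws open and shut, and the axes are right-handed (so a half turn about z gives the same grasp; the last joint's range is limited). The gripper opens to 85 mm and grips with 20 to 120 N. Pads are 22 mm wide; open, the fingers measure 114 mm over their backs; the gripper's body (76 mm by 85 mm) begins 54 mm behind the grasp point. The pads swing forward as they close: fully open they stand 13 mm farther back than shut.
Start: joints at [1.14, 0.181, 1.607, -0, 1.354, -0.206], TCP at [0.128, 0.561, 0.256] pointing down, gripper open.
Joint ranges: [-2.99, 2.99], [-0.89, 2.07], [0.3, 2.58], [-1.14, 4.28], [0, 2.63], [-3.12, 3.12]. Speed limits (rad/s): [2.57, 2.57, 3.01, 3.14, 3.14, 3.14].

INTERFACE

Orientations are given as a unit quaternion [w, x, y, z].
In Python, from bench import ctrl gives the robot as it stands.
- The arm moves only by the shell command python3 -m pendant 'ROWS'. ROWS is JSON, a list that holds one entry, the list of rows, each a list of 7 numbers: the shift along the tool's x, y, z in m, then the turn, a rotation vector about the tool's x, y, z in rad, then the closure, from -1 (fully open) to 1 (shut). A call has 1 to 10 rows; each row shifts and turns the commanded pose from where the row before left it, along the tool's axes as they then stand; what a row does not reach is not made up. A row lasts 1/10 s, in which the tool goes at most 50 mm and 8.59 degrees, less where a joint would pass 70% of its speed; a pose out of reach is approached as far as the arm can. A call with a gripper value outside its range is refused whole. The fingers move at their own pace and stop on an object; the grip force is fixed at half the most. Time passes only in rows, so rows that do not move let the fingers close. It gives the time, the measured TCP pose, the force and the opening at its end, in the units of the state.
- ctrl.get_obs(): the state, without advancing time (a new reading comes with each control period).
- ctrl.camera(name): name is "scene" or "top"; returns (picture, depth): 400x640x3 uint8, red, green, blue; 400x640 float32, m along the optical axis (not along the pixel's ray), 0 where there is no reading.
- ctrl.calibration(name): a dict with "fov_y" (degrees; the focal length in pixels is half the picture's height over the tangent of half this angle, whatever the lens; pixels are square), "cx", "cy" (the principal point, pixels), "camera_from_world" (4x4, takes a point from world to camera coordinates). Camera axes: x right, y down, z forward; pixel columns grow to the right and rows downward; lengths in m; the calibration is good to about 2 mm. A picture is of the moment at which its call begins. calibration takes no time and is no camera call.
- ctrl.hand_in(): hands the job in, once; it reports no verdict.
The state is a dict: "time_s": time; "q": joint angles; "dq": joint speeds; "joint_efforts": joint torques, N m; "eef_pos": TCP position; "eef_rot": TCP orientation; "wrist_force": force on the tool from outside, world axes, zero at the start; "torque": the same for the moment, N m; "opening": opening from 0.0 (shut) to 1.0 (fully open).
Only numpy, scipy, OpenCV 4.12 (cv2) and the standard library are available. Lean on these libraries where they do the work, as an engineer would, in place of code of your own. Each camera call takes 0.05 s, during which the arm holds its last target.

TASK

The next slab goes through the cutter whole, so clear its length stop: pull the index plunger on the stop carriage up, twist it clockwise and let it down into its rest notch so that it stays up by itself, then slide the carriage away from the blade along its rail until it rests right against the rubber buffer. Work with feeling - do not force the plunger, do not shove the carriage while its pin is in, do not ram the buffer - and leave the pastry bars and the other things on the bench alone.

Things in the scene. Friction and masses are not known exactly. Their poses are not given: they have to be found in the camera images.
- handle_mid (a point): Centre of the plunger's T-handle: a level black bar 52 mm long, 14 wide, 20 high, on an upright neck above the stop carriage. y axis along the bar, z up. Along the rail with the pin in; almost across it over the rest notch. 13 to 17 mm of neck (11 mm thick) are free under the bar, above the steel sleeve (27 mm wide). Nothing within 60 mm stands higher than its underside.
- plunger (a joint): Lift of the plunger, m: 0 with its pin in the rail hole. The spring pulls down 8 N, plus 0.4 N per mm. How deep the sleeve is screwed in is not measured, so 9 to 13 mm of lift free the cross-pin for turning; a hard stop ends the pull 3 mm above that height, and the rest notch holds the plunger 3 mm below it (at 5 to 10 mm). The pin leaves its hole at 5 mm.
- handle (a joint): Twist of the T-handle, rad, growing clockwise seen from above: 0 (play 0.09) with the pin in, 1.22 (70 degrees; play 0.09) in the rest notch; the sleeve blocks it beyond. Not lifted enough, the cross-pin runs against the sleeve's side at 0.09 rad. Let down half-way, it stays on the sleeve's ridge and is not parked.
- carriage (a joint): Travel of the stop carriage along its rail, m: 0 at the start, growing away from the blade. Friction about 2.5 N once the pin is out. The rail has a hole every 20 mm, into which an unparked plunger drops again. It meets the buffer after about 155 to 210 mm.
- carriage_top (a point): Centre of the stop carriage's top face, on the plunger's axis: a steel saddle 62 mm across the rail and 60 mm along it, with a stop plate (44 mm high, 5 thick) on its blade side reaching over the white board. y axis along the rail, away from the blade, towards the buffer; z up. The T-handle's centre is 49 mm above this point while the pin is in.
- carriage_end (a point): Middle of the carriage's end face that meets the buffer, 7 mm below its top face; axes as carriage_top. The rail ends in an upright bracket with a rubber-nosed screw, the buffer, 22 mm thick, pointing at this face. How far the screw stands out differs from day to day and is not measured. Nothing else lies in the carriage's way.
- bar_a: Baked pastry bar, 100 x 28 x 19 mm, lying on the board between blade and stop plate; origin under its centre, x along it. Leave alone.
- bar_b: The same, lying on the board beyond the blade. Leave alone.
- bowl: Steel bowl, 190 mm wide, on the bench. Leave alone.
- spatula: Spatula lying on the bench. Leave alone.
- brush: Pastry brush lying on the bench beside the cutter. Leave alone.
- cutter_ring: Steel ring cutter, 44 mm wide and 30 mm high, on the edge of the board nearest the robot, clear of the stop plate's path. Leave alone.
- scraper: Steel dough scraper, 110 mm wide, lying on the bench. Leave alone.
- jar: Glass jar, 72 mm wide and 100 mm high, on the bench. Leave alone.

How it is judged:
On the way, in this order (a step that is already met when the one before it is completed fails the run):
1. the plunger is turned over its rest notch and let down into it (value of joint handle above 1.08 rad and value of joint plunger between 0.0048 and 0.0108 m), for 0.2 s.
2. the carriage touches the buffer (contact force between carriage and buffer above 0.5 N), for 0.05 s.
At the end, for the whole second after the job is handed in: The T-handle is turned at least 62 degrees clockwise and stands in its rest notch (plunger up 4.8 to 10.8 mm), and the carriage stands within 2 mm of the buffer's nose, at rest (all of step 1 and distance between carriage_end and buffer_nose below 0.002 m and velocity of joint carriage below 0.005 m/s); the robot touches nothing.
It fails at once if the plunger is hauled against the end of its stroke harder than 30 N (contact force between handle and sleeve_c8 above 30 N).
It fails at once if the plunger is twisted against the sleeve, before it is lifted clear, harder than 30 N (contact force between handle and sleeve_c0 above 30 N).
It fails at once if the carriage is shoved against its engaged pin harder than 30 N (contact force between plunger_c0 and cutter above 30 N).
It fails at once if the carriage is rammed into the buffer harder than 25 N (contact force between carriage and buffer above 25 N).
It fails at once if a bystander is moved more than 30 mm (distance of any of bar_a, bar_b, bowl, spatula, brush, cutter_ring, scraper, jar from where it was at the start of the episode above 0.03 m).
It also fails if it takes over 51 s, if anything falls off the work surface, if the arm or the gripper's body presses on something with over 40 N, if the wrist force passes 120 N, or if a joint passes its speed limit or range.

## Working session

There is one attempt and no reset: what is moved stays moved. The work goes in short steps, Python scripts to look and compute and a shell command to move; the robot and the scene stay as the last step left them, time stands still between calls to the robot, and variables do not carry over. Pictures are saved under pics/ and viewed, and the job is handed in when it is done.

```bash
ls; mkdir -p pics; python3 - <<'E'
from bench import ctrl
import cv2,numpy as np
for n in ("scene","top"):
    p,d=ctrl.camera(n); cv2.imwrite(f"pics/{n}0.png",p[:,:,::-1]); np.save(f"pics/{n}0.npy",d); np.save(f"pics/{n}0_rgb.npy",p)
    c=ctrl.calibration(n); print(n,c["fov_y"],c["cx"],c["cy"]); print(np.round(c["camera_from_world"],4))
o=ctrl.get_obs(); print(o, ctrl.tips_ahead)
E
```

```text
pics
scene 50.45984025318745 315.5987890066398 197.6656706601113
[[ 0.7683  0.64   -0.0094 -0.3671]
 [ 0.4287 -0.5255 -0.7349 -0.1539]
 [-0.4753  0.5606 -0.6781  1.5114]
 [ 0.      0.      0.      1.    ]]
top 48.01960074025188 316.99073145885137 200.12617105474106
[[-6.9000e-03 -1.0000e+00  1.4000e-03 -2.0100e-02]
 [-9.9200e-01  6.6000e-03 -1.2640e-01  5.1270e-01]
 [ 1.2640e-01 -2.3000e-03 -9.9200e-01  1.6139e+00]
 [ 0.0000e+00  0.0000e+00  0.0000e+00  1.0000e+00]]
{'time_s': 0.1, 'q': array([ 1.13974959e+00,  1.81473518e-01,  1.60791552e+00,  2.23330442e-05,
        1.35376838e+00, -2.06279455e-01]), 'dq': array([-0.00043693, -0.0017785 , -0.00273395,  0.00033974, -0.00096505,
       -0.00072052]), 'joint_efforts': array([ 1.08758127e-05, -4.45883632e+01, -3.52236307e+01, -2.76191950e-04,
        4.30278407e-03, -5.52217386e-05]), 'eef_pos': array([0.12792818, 0.56012572, 0.25546676]), 'eef_rot': array([ 3.42313116e-04,  7.81947396e-01,  6.23343932e-01, -7.03603916e-04]), 'wrist_force': array([ 0.10204063,  0.6836146 , -0.60951128]), 'torque': array([-0.02197597, -0.01023973, -0.00320751]), 'opening': 0.9990119145028369} 0.025
```

View pics/scene0.png

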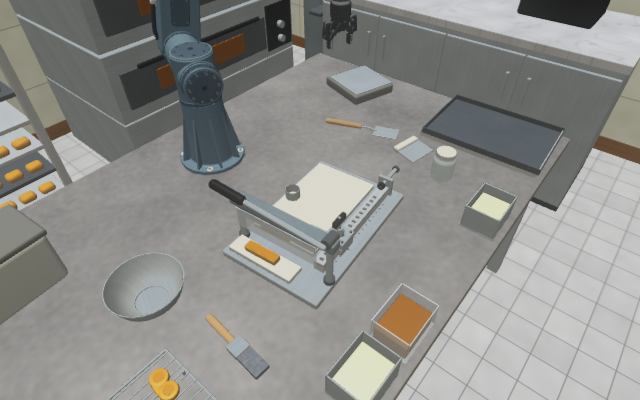

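View pics/top0.png

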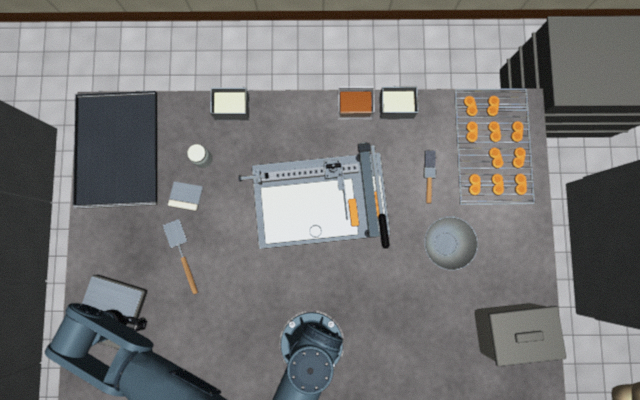

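The scene shows the cutter in the middle. The stop carriage is near the blade, at scene (338,220) and top (334,167). The rail runs to the buffer bracket near top (255,177). I'll zoom in on both.

```bash
python3 - <<'E'
import cv2
a=cv2.imread("pics/scene0.png")[150:310,215:415]; cv2.imwrite("pics/z1.png",cv2.resize(a,None,fx=4,fy=4)[:600,:800])
a=cv2.imread("pics/top0.png")[140:215,235:395]; cv2.imwrite("pics/z2.png",cv2.resize(a,None,fx=5,fy=5))
E
```

```text
(no output)
```

View pics/z1.png

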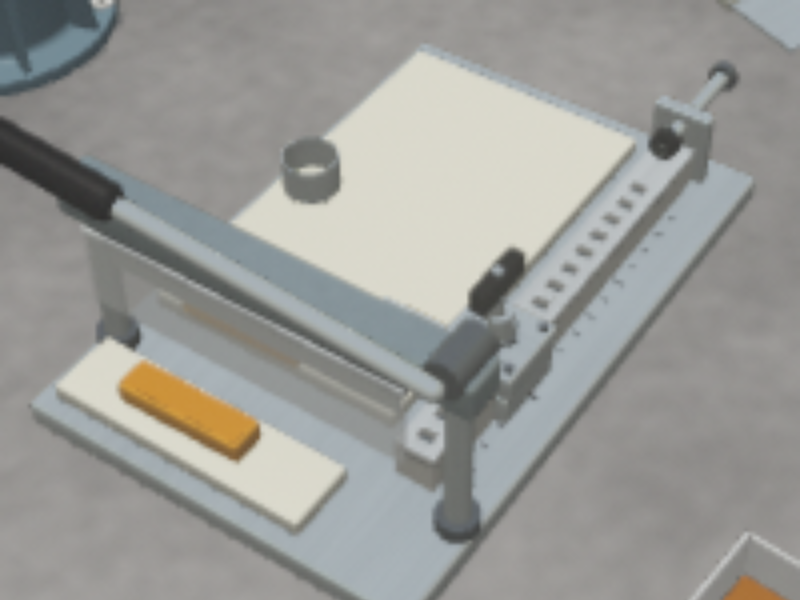

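View pics/z2.png

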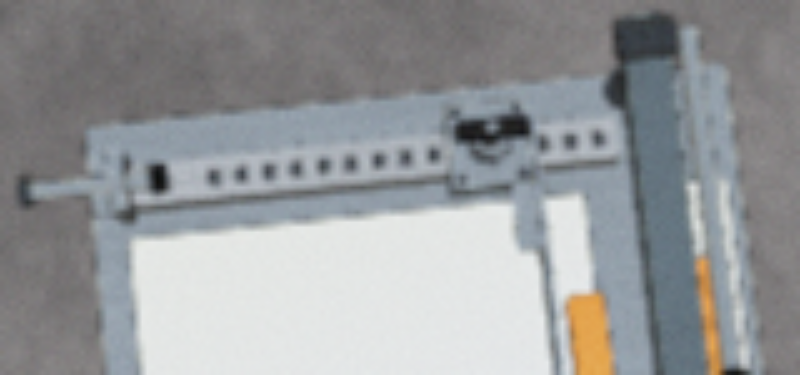

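```bash
cat > h.py <<'E'
import numpy as np,cv2
from bench import ctrl
def K(n):
    c=ctrl.calibration(n); f=200/np.tan(np.radians(c["fov_y"])/2); return f,c["cx"],c["cy"],np.array(c["camera_from_world"])
def pts(n,d,us,vs):
    f,cx,cy,T=K(n); z=d[vs,us]; p=np.stack([(us-cx)/f*z,(vs-cy)/f*z,z],1)
    return (p-T[:3,3])@T[:3,:3]
def ray(n,u,v,h):
    f,cx,cy,T=K(n); R=T[:3,:3]; o=-R.T@T[:3,3]; d=R.T@np.array([(u-cx)/f,(v-cy)/f,1]); return o+d*(h-o[2])/d[2]
E
python3 - <<'E'
from h import *
np.set_printoptions(precision=4,suppress=True)
for n,(u0,u1,v0,v1) in (("top",(322,345,158,172)),("scene",(328,350,208,232)),("top",(258,275,168,182)),("scene",(372,386,176,192))):
    p=np.load(f"pics/{n}0_rgb.npy"); d=np.load(f"pics/{n}0.npy")
    m=np.zeros(d.shape,bool); m[v0:v1,u0:u1]=p[v0:v1,u0:u1].max(2)<75
    k,lab,st,ce=cv2.connectedComponentsWithStats(m.astype(np.uint8)); i=1+np.argmax(st[1:,4]); vs,us=np.nonzero((lab==i)&(d>0))
    P=pts(n,d,us,vs); print(n,st[i],ce[i]); print(' min',P.min(0),'max',P.max(0),'med',np.median(P,0)); print(' pct z',np.percentile(P[:,2],[5,25,50,75,95]))
    zt=np.percentile(P[:,2],85); Q=P[P[:,2]>zt-.008]; print(' top part',len(Q),Q.mean(0),Q.min(0),Q.max(0))
    w,V=np.linalg.eigh(np.cov(Q[:,:2].T)); print(' axis',V[:,1],w)
# rail holes direction in top
p=np.load("pics/top0_rgb.npy");d=np.load("pics/top0.npy")
for (u,v) in ((278,175.5),(322,171),(283,175),(343,169),(355,168)): 
    print(u,v,ray("top",u,v,.05), pts("top",d,np.array([int(u)]),np.array([int(v)])))
vs,us=np.mgrid[155:185,325:345];
E
```

```text
top [326 163  15   6  54] [332.9815 165.463 ]
 min [ 0.6117 -0.1101  0.027 ] max [ 0.6481 -0.0552  0.1493] med [ 0.6195 -0.0796  0.1428]
 pct z [0.085  0.1411 0.1428 0.1452 0.1481]
 top part 46 [ 0.619  -0.0778  0.1439] [ 0.6126 -0.1002  0.1381] [ 0.6278 -0.0552  0.1493]
 axis [-0.0802  0.9968] [0.     0.0002]
scene [333 213  13  16  86] [338.8837 220.6163]
 min [ 0.6183 -0.1069  0.1282] max [ 0.6317 -0.0585  0.1459] med [ 0.6273 -0.0872  0.1398]
 pct z [0.13   0.1343 0.1398 0.1418 0.144 ]
 top part 61 [ 0.626  -0.0839  0.1408] [ 0.6183 -0.1069  0.1349] [ 0.6303 -0.0588  0.1459]
 axis [-0.0675  0.9977] [0.     0.0002]
top [265 173   3   5  15] [266. 175.]
 min [0.5892 0.1538 0.0831] max [0.6052 0.1615 0.0915] med [0.5965 0.1583 0.0894]
 pct z [0.0837 0.0861 0.0894 0.0906 0.0915]
 top part 14 [0.5964 0.1577 0.0887] [0.5892 0.1538 0.0839] [0.6044 0.1615 0.0915]
 axis [-0.9996 -0.0292] [0. 0.]
scene [378 183   7   7  32] [380.8438 185.5625]
 min [0.594  0.1491 0.0684] max [0.6104 0.1607 0.0894] med [0.6023 0.1532 0.0814]
 pct z [0.0717 0.0763 0.0814 0.0849 0.0882]
 top part 21 [0.6027 0.1548 0.0839] [0.5942 0.1491 0.0788] [0.6104 0.1607 0.0894]
 axis [-0.8653 -0.5013] [0. 0.]
278 175.5 [0.602  0.1183 0.05  ] [[0.6028 0.1178 0.0552]]
322 171 [ 0.6176 -0.0426  0.05  ] [[ 0.6149 -0.0424  0.0638]]
283 175 [0.6037 0.1    0.05  ] [[0.6012 0.099  0.0633]]
343 169 [ 0.6245 -0.1195  0.05  ] [[ 0.6225 -0.1189  0.0605]]
355 168 [ 0.628  -0.1635  0.05  ] [[ 0.6267 -0.163   0.0562]]
```

```bash
python3 -m pendant '[[[-0.0286,0.0346,0,0,0,0,-1],[-0.0286,0.0346,0,0,0,0,-1],[-0.0286,0.0346,0,0,0,0,-1],[-0.0286,0.0346,0,0,0,0,-1],[-0.0286,0.0346,0,0,0,0,-1],[-0.0286,0.0346,0,0,0,0,-1],[-0.0286,0.0346,0,0,0,0,-1],[-0.0286,0.0346,0,0,0,0,-1],[-0.0286,0.0346,0,0,0,0,-1],[-0.0286,0.0346,0,0,0,0,-1]]]'
```

```text
time_s: 1.1
eef_pos: [0.4023, 0.203, 0.2562]
eef_rot: [-0.0, 0.782, 0.623, 0.0]
wrist_force: [0.9, 1.0, 0.7]
opening: 1.001
```

```bash
python3 -m pendant '[[[-0.0286,0.0346,0,0,0,0,-1],[-0.0286,0.0346,0,0,0,0,-1],[-0.0286,0.0346,0,0,0,0,-1],[-0.0286,0.0346,0,0,0,0,-1],[-0.0286,0.0346,0,0,0,0,-1],[-0.0286,0.0346,0,0,0,0,-1],[-0.0286,0.0346,0,0,0,0,-1],[-0.0286,0.0346,0,0,0,0,-1]]]'
python3 -m pendant '[[[0,0,0,0,0,0.14,-1],[0,0,0,0,0,0.14,-1],[0,0,0,0,0,0.14,-1],[0,0,0,0,0,0.14,-1],[0,0,0,0,0,0.14,-1],[0,0,0,0,0,0.14,-1],[0,0,0,0,0,0.14,-1],[0,0,0,0,0,0.14,-1],[0,0,0,0,0,0.135,-1],[0,0,0,0,0,0,-1]]]'
python3 -c "
from bench import ctrl
from scipy.spatial.transform import Rotation as R
o=ctrl.get_obs();print(o['q']);q=o['eef_rot'];print(o['eef_pos'],R.from_quat([q[1],q[2],q[3],q[0]]).as_matrix())"
```

```text
time_s: 1.9
eef_pos: [0.6212, -0.0817, 0.2557]
eef_rot: [-0.0, 0.782, 0.623, -0.0]
wrist_force: [1.2, -0.3, 0.7]
opening: 0.999
time_s: 2.9
eef_pos: [0.6203, -0.08, 0.2557]
eef_rot: [-0.0, 0.999, 0.045, -0.0]
wrist_force: [0.4, -0.3, -0.6]
opening: 1.002
[-3.17820670e-01  2.92309129e-01  1.47312135e+00 -1.98030824e-05
  1.37720440e+00 -4.07653600e-01]
[ 0.62026597 -0.08004584  0.25571832] [[ 9.95966912e-01  8.97157614e-02 -9.96103222e-04]
 [ 8.97161064e-02 -9.95967332e-01  3.07232853e-04]
 [-9.64522639e-04 -3.95360258e-04 -9.99999457e-01]]
```

```bash
python3 - <<'E'
from h import *
np.set_printoptions(precision=4,suppress=True,linewidth=160)
c=np.array([.6205,-.081]);a=np.array([-.09,.996]);b=np.array([.996,.09])
for n in ("top","scene"):
    d=np.load(f"pics/{n}0.npy"); vs,us=np.mgrid[150:260,230:420]; vs=vs.ravel();us=us.ravel(); P=pts(n,d,us,vs)
    s=(P[:,:2]-c)@a; t=(P[:,:2]-c)@b
    m=(abs(s)<.03)&(abs(t)<.032)
    h,e=np.histogram(P[m,2],bins=np.arange(.05,.16,.003)); print(n); print(dict(zip(np.round(e,3),h)))
    m&=P[:,2]>.12; q=P[m]; print('s range',np.sort(s[m])[[0,1,-2,-1]],'t',np.sort(t[m])[[0,1,2,-3,-2,-1]], 't mean top', t[m&(P[:,2]>.139)].mean(), s[m].mean())
f,cx,cy,T=K("top"); print(-T[:3,:3].T@T[:3,3])
f,cx,cy,T=K("scene"); print(-T[:3,:3].T@T[:3,3])
for s_ in ("top","scene"):
    p,d=ctrl.camera(s_); cv2.imwrite(f"pics/{s_}1.png",cv2.resize(p[130:280,220:420,::-1],None,fx=4,fy=4))
E
```

```text
top
{np.float64(0.05): np.int64(1), np.float64(0.053): np.int64(0), np.float64(0.056): np.int64(0), np.float64(0.059): np.int64(0), np.float64(0.062): np.int64(0), np.float64(0.065): np.int64(2), np.float64(0.068): np.int64(0), np.float64(0.071): np.int64(0), np.float64(0.074): np.int64(4), np.float64(0.077): np.int64(7), np.float64(0.08): np.int64(36), np.float64(0.083): np.int64(51), np.float64(0.086): np.int64(51), np.float64(0.089): np.int64(27), np.float64(0.092): np.int64(15), np.float64(0.095): np.int64(11), np.float64(0.098): np.int64(2), np.float64(0.101): np.int64(4), np.float64(0.104): np.int64(1), np.float64(0.107): np.int64(1), np.float64(0.11): np.int64(2), np.float64(0.113): np.int64(1), np.float64(0.116): np.int64(1), np.float64(0.119): np.int64(0), np.float64(0.122): np.int64(0), np.float64(0.125): np.int64(0), np.float64(0.128): np.int64(1), np.float64(0.131): np.int64(4), np.float64(0.134): np.int64(5), np.float64(0.137): np.int64(3), np.float64(0.14): np.int64(25), np.float64(0.143): np.int64(23), np.float64(0.146): np.int64(7), np.float64(0.149): np.int64(1), np.
[... 876 characters left out ...]
: np.int64(3), np.float64(0.113): np.int64(4), np.float64(0.116): np.int64(0), np.float64(0.119): np.int64(1), np.float64(0.122): np.int64(1), np.float64(0.125): np.int64(3), np.float64(0.128): np.int64(13), np.float64(0.131): np.int64(12), np.float64(0.134): np.int64(10), np.float64(0.137): np.int64(17), np.float64(0.14): np.int64(42), np.float64(0.143): np.int64(32), np.float64(0.146): np.int64(0), np.float64(0.149): np.int64(0), np.float64(0.152): np.int64(0), np.float64(0.155): np.int64(0)}
s range [-0.0262 -0.0253  0.0245  0.0249] t [-0.0044 -0.0042 -0.004   0.0092  0.0093  0.0096] t mean top 0.002765717591066404 -0.0034141621664802026
[ 0.3044 -0.0199  1.6658]
[ 1.0663 -0.6932  0.9084]
```

View pics/scene1.png

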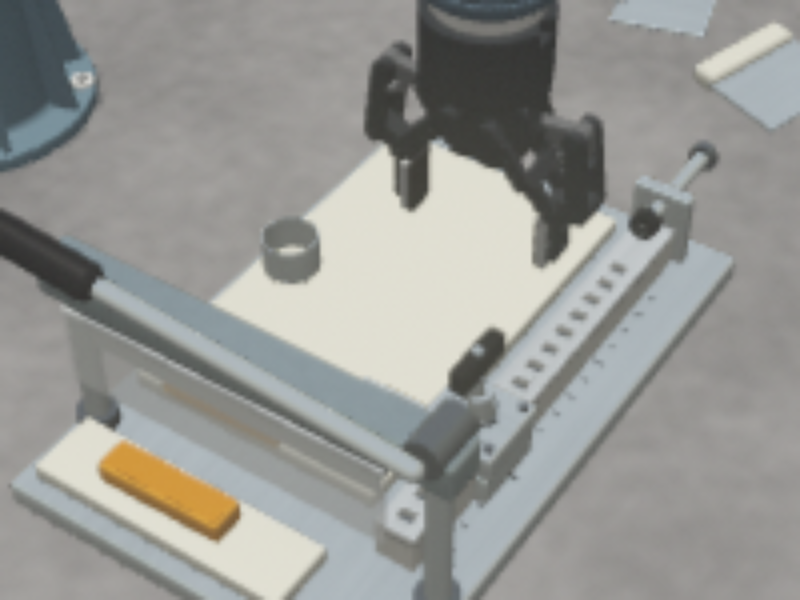

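```bash
python3 -m pendant '[[[0.0006,0.001,0.03,0,0,0,-1],[0,0,0.03,0,0,0,-1],[0,0,0.03,0,0,0,-1],[0,0,0.015,0,0,0,-0.5],[0,0,0.01,0,0,0,0],[0,0,0,0,0,0,0.2]]]'
python3 - <<'E'
from h import *
for s_ in ("top","scene"):
    p,d=ctrl.camera(s_); cv2.imwrite(f"pics/{s_}2.png",cv2.resize(p[130:280,220:420,::-1],None,fx=4,fy=4))
E
```

```text
time_s: 3.6
eef_pos: [0.6208, -0.0809, 0.1403]
eef_rot: [-0.0, 0.999, 0.046, -0.001]
wrist_force: [0.2, 0.4, 0.3]
opening: 0.516
```

View pics/scene2.png

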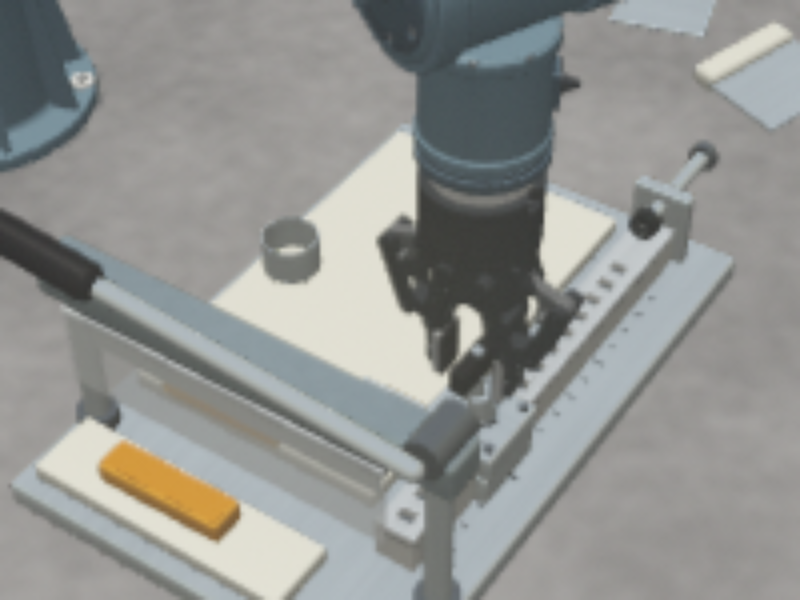

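The picture shows the bar, at about (475,365) in the crop, between the two fingers. I'll close on it gradually and watch the side force.

```bash
python3 -m pendant '[[[0,0,0,0,0,0,0.4],[0,0,0,0,0,0,0.5],[0,0,0,0,0,0,0.55],[0,0,0,0,0,0,0.6],[0,0,0,0,0,0,0.65],[0,0,0,0,0,0,0.7]]]'
python3 -c "
from bench import ctrl
o=ctrl.get_obs();print(o['eef_pos'],o['wrist_force'],o['torque'],o['opening'])"
```

```text
time_s: 4.3
eef_pos: [0.622, -0.0811, 0.1418]
eef_rot: [0.0, 0.999, 0.045, 0.001]
wrist_force: [2.6, 0.9, -0.5]
opening: 0.158
[ 0.62200499 -0.08109605  0.14182862] [ 2.60302949  0.8885011  -0.45727091] [ 0.12517637 -0.51698401 -0.03898156] 0.158402011965429
```

```bash
python3 -m pendant '[[[0,0,0,0,0,0,0.85],[0,0,0,0,0,0,1],[0,0,0,0,0,0,1]]]'; python3 -m pendant '[[[0,0,-0.002,0,0,0,1],[0,0,-0.002,0,0,0,1],[0,0,0,0,0,0,1]]]'

```

```text
time_s: 4.6
eef_pos: [0.622, -0.0811, 0.1419]
eef_rot: [0.0, 0.999, 0.045, 0.001]
wrist_force: [3.9, 1.4, 2.8]
opening: 0.156
time_s: 4.9
eef_pos: [0.6216, -0.081, 0.1441]
eef_rot: [-0.0, 0.999, 0.045, 0.001]
wrist_force: [9.0, 0.1, -7.9]
opening: 0.153
```

```bash
python3 -m pendant '[[[0.001,0,-0.002,0,0,0,1],[0,0,-0.001,0,0,0,1],[0,0,-0.001,0,0,0,1],[0,0,0,0,0,0,1]]]'; python3 -m pendant '[[[0,0,-0.001,0,0,0,1],[0,0,-0.001,0,0,0,1],[0,0,0,0,0,0,1]]]'

```

```text
time_s: 5.3
eef_pos: [0.6218, -0.081, 0.1473]
eef_rot: [-0.0, 0.999, 0.045, -0.0]
wrist_force: [7.2, -0.4, -9.3]
opening: 0.153
time_s: 5.6
eef_pos: [0.6218, -0.081, 0.1491]
eef_rot: [-0.0, 0.999, 0.045, -0.001]
wrist_force: [8.2, -0.4, -9.5]
opening: 0.151
```

```bash
python3 -m pendant '[[[0,0,-0.001,0,0,0,1],[0,0,-0.001,0,0,0,1],[0,0,0,0,0,0,1]]]'; python3 -m pendant '[[[0,0,-0.001,0,0,0,1],[0,0,0,0,0,0,1]]]';  python3 -m pendant '[[[0,0,-0.001,0,0,0,1],[0,0,0,0,0,0,1]]]'

```

```text
time_s: 5.9
eef_pos: [0.6218, -0.081, 0.151]
eef_rot: [-0.0, 0.999, 0.045, -0.001]
wrist_force: [7.8, -0.2, -11.8]
opening: 0.157
time_s: 6.1
eef_pos: [0.6218, -0.081, 0.1519]
eef_rot: [-0.0, 0.999, 0.045, -0.001]
wrist_force: [8.0, -1.2, -12.5]
opening: 0.152
time_s: 6.3
eef_pos: [0.6218, -0.0809, 0.1528]
eef_rot: [-0.0, 0.999, 0.045, -0.001]
wrist_force: [8.8, -1.1, -12.3]
opening: 0.149
```

```bash
python3 -m pendant '[[[0,0,-0.001,0,0,0,1],[0,0,0,0,0,0,1]]]'; python3 -m pendant '[[[0,0,-0.0007,0,0,0,1],[0,0,0,0,0,0,1]]]'

```

```text
time_s: 6.5
eef_pos: [0.6218, -0.081, 0.1537]
eef_rot: [-0.0, 0.999, 0.045, -0.001]
wrist_force: [8.8, -0.7, -11.9]
opening: 0.154
time_s: 6.7
eef_pos: [0.6218, -0.081, 0.1544]
eef_rot: [-0.0, 0.999, 0.045, -0.001]
wrist_force: [8.6, -2.1, -13.1]
opening: 0.154
```

```bash
python3 -m pendant '[[[0,0,-0.0007,0,0,0,1],[0,0,0,0,0,0,1]]]'

```

```text
time_s: 6.9
eef_pos: [0.6218, -0.081, 0.155]
eef_rot: [-0.0, 0.999, 0.045, -0.001]
wrist_force: [8.7, -2.0, -13.1]
opening: 0.153
```

```bash
python3 -m pendant '[[[0,0,-0.0007,0,0,0,1],[0,0,0,0,0,0,1]]]'; 

```

```text
time_s: 7.1
eef_pos: [0.6217, -0.081, 0.1557]
eef_rot: [-0.0, 0.999, 0.045, -0.001]
wrist_force: [9.0, -1.2, -13.2]
opening: 0.153
```

```bash
python3 -m pendant '[[[0,0,-0.0007,0,0,0,1],[0,0,0,0,0,0,1]]]'; 

```

```text
time_s: 7.3
eef_pos: [0.6217, -0.081, 0.1563]
eef_rot: [-0.0, 0.999, 0.045, -0.001]
wrist_force: [9.5, -1.3, -13.4]
opening: 0.151
```

```bash
python3 -m pendant '[[[0.001,0,-0.0003,0,0,0,1],[0,0,0,0,0,0,1]]]'; python3 -c "
from bench import ctrl
o=ctrl.get_obs();print(o['eef_pos'],o['wrist_force'],o['torque'],o['opening'])"

```

```text
time_s: 7.5
eef_pos: [0.622, -0.0809, 0.1562]
eef_rot: [-0.0, 0.999, 0.045, -0.002]
wrist_force: [6.6, -2.0, -13.2]
opening: 0.154
[ 0.62197998 -0.0809223   0.15619383] [  6.58492016  -2.01279385 -13.18841323] [-3.58069226e-01 -1.34776917e+00  1.16605060e-03] 0.1538778361332514
```

```bash
python3 -m pendant '[[[0,0,0,0,0,0.04,1],[0,0,0,0,0,0.04,1],[0,0,0,0,0,0.04,1],[0,0,0,0,0,0,1]]]'; python3 -c "
from bench import ctrl
o=ctrl.get_obs();print(o['eef_pos'],o['wrist_force'],o['torque'],o['opening'])"

```

```text
time_s: 7.9
eef_pos: [0.6219, -0.0809, 0.1562]
eef_rot: [-0.0, 1.0, -0.015, -0.002]
wrist_force: [7.0, -1.8, -13.7]
opening: 0.152
[ 0.62189407 -0.08092391  0.15615183] [  7.01521728  -1.77587771 -13.71497816] [-0.40071026 -1.33266604 -0.02064177] 0.15201146805544113
```

```bash
python3 -m pendant '[[[0,0,0,0,0,0.06,1],[0,0,0,0,0,0.06,1],[0,0,0,0,0,0.06,1],[0,0,0,0,0,0,1]]]'; python3 -c "
from bench import ctrl
o=ctrl.get_obs();print(o['eef_pos'],o['wrist_force'],o['torque'],o['opening'])"

```

```text
time_s: 8.3
eef_pos: [0.6217, -0.0809, 0.156]
eef_rot: [-0.0, 0.994, -0.105, -0.002]
wrist_force: [6.2, -1.9, -13.3]
opening: 0.148
[ 0.62173697 -0.08087808  0.15603238] [  6.16495714  -1.85509956 -13.34261397] [-0.38229353 -1.23227703 -0.06473103] 0.1483498082163933
```

```bash
python3 -m pendant '[[[0,0,0,0,0,0.08,1],[0,0,0,0,0,0.08,1],[0,0,0,0,0,0.08,1],[0,0,0,0,0,0.08,1],[0,0,0,0,0,0.08,1],[0,0,0,0,0,0,1]]]'; python3 -c "
from bench import ctrl
o=ctrl.get_obs();print(o['eef_pos'],o['wrist_force'],o['torque'],o['opening'])"

```

```text
time_s: 8.9
eef_pos: [0.6214, -0.0808, 0.1559]
eef_rot: [0.0, 0.954, -0.301, -0.002]
wrist_force: [4.5, -1.4, -13.4]
opening: 0.148
[ 0.62139901 -0.08075539  0.15585831] [  4.4648985   -1.40357846 -13.41481542] [-0.27669193 -1.08707916 -0.01153751] 0.14785825135242597
```

```bash
python3 -m pendant '[[[0,0,0,0,0,0.08,1],[0,0,0,0,0,0.08,1],[0,0,0,0,0,0.08,1],[0,0,0,0,0,0.08,1],[0,0,0,0,0,0.08,1],[0,0,0,0,0,0.06,1],[0,0,0,0,0,0.05,1],[0,0,0,0,0,0,1]]]'; python3 -c "
from bench import ctrl
o=ctrl.get_obs();print(o['eef_pos'],o['eef_rot'],o['wrist_force'],o['torque'],o['opening'])"

```

```text
time_s: 9.7
eef_pos: [0.6212, -0.0804, 0.1559]
eef_rot: [0.001, 0.847, -0.531, -0.003]
wrist_force: [3.9, -1.0, -14.6]
opening: 0.152
[ 0.6212241  -0.0803713   0.15594842] [ 7.31822655e-04  8.47373375e-01 -5.30990111e-01 -2.70721037e-03] [  3.87398666  -1.00522395 -14.57369146] [-0.06331406 -0.88390732  0.02011454] 0.152124658921438
```

```bash
python3 -m pendant '[[[0,0,0.001,0,0,0,1],[0,0,0.001,0,0,0,1],[0,0,0.001,0,0,0,1],[0,0,0,0,0,0,1]]]'; python3 -m pendant '[[[0,0,0.001,0,0,0,1],[0,0,0,0,0,0,1]]]';python3 -m pendant '[[[0,0,0.001,0,0,0,1],[0,0,0,0,0,0,1]]]'

```

```text
time_s: 10.1
eef_pos: [0.6217, -0.0804, 0.1551]
eef_rot: [0.001, 0.848, -0.531, -0.002]
wrist_force: [-1.6, 1.5, -14.5]
opening: 0.149
time_s: 10.3
eef_pos: [0.6218, -0.0804, 0.1545]
eef_rot: [0.001, 0.848, -0.531, -0.002]
wrist_force: [-6.6, 0.7, -13.9]
opening: 0.15
time_s: 10.5
eef_pos: [0.6219, -0.0805, 0.1536]
eef_rot: [0.001, 0.848, -0.531, -0.002]
wrist_force: [-5.8, 1.7, -12.8]
opening: 0.15
```

```bash
python3 -m pendant '[[[0,0,0.001,0,0,0,1],[0,0,0,0,0,0,1]]]';python3 -m pendant '[[[0,0,0.001,0,0,0,1],[0,0,0,0,0,0,1]]]'; python3 -m pendant '[[[0,0,0,0,0,0,1],[0,0,0,0,0,0,1]]]'

```

```text
time_s: 10.7
eef_pos: [0.6219, -0.0805, 0.1527]
eef_rot: [0.001, 0.848, -0.531, -0.002]
wrist_force: [-6.7, 2.4, -12.8]
opening: 0.152
time_s: 10.9
eef_pos: [0.6219, -0.0804, 0.1518]
eef_rot: [0.001, 0.848, -0.531, -0.002]
wrist_force: [-6.2, 1.2, -12.1]
opening: 0.151
time_s: 11.1
eef_pos: [0.6219, -0.0805, 0.1518]
eef_rot: [0.001, 0.848, -0.531, -0.002]
wrist_force: [-5.2, 0.7, -12.2]
opening: 0.154
```

```bash
python3 -m pendant '[[[0,0,0.001,0,0,0,1],[0,0,0,0,0,0,1]]]';python3 -m pendant '[[[0,0,0.001,0,0,0,1],[0,0,0,0,0,0,1]]]'
```

```text
time_s: 11.3
eef_pos: [0.6219, -0.0805, 0.1512]
eef_rot: [0.001, 0.848, -0.531, -0.002]
wrist_force: [-6.9, 1.4, -10.9]
opening: 0.152
time_s: 11.5
eef_pos: [0.622, -0.0807, 0.1509]
eef_rot: [0.001, 0.848, -0.531, -0.001]
wrist_force: [-8.7, 1.4, -6.6]
opening: 0.145
```

```bash
python3 -m pendant '[[[0,0,0.001,0,0,0,1],[0,0,0,0,0,0,1]]]';python3 -m pendant '[[[0,0,0.001,0,0,0,1],[0,0,0,0,0,0,1]]]'
```

```text
time_s: 11.7
eef_pos: [0.6222, -0.0809, 0.1508]
eef_rot: [0.001, 0.848, -0.531, -0.001]
wrist_force: [-10.8, 0.9, -2.5]
opening: 0.152
time_s: 11.9
eef_pos: [0.6223, -0.0812, 0.1507]
eef_rot: [0.001, 0.848, -0.531, -0.001]
wrist_force: [-12.7, 1.6, 2.8]
opening: 0.152
```

```bash
python3 -m pendant '[[[0,0,-0.001,0,0,0,0.6],[0,0,0,0,0,0,0.45],[0,0,0,0,0,0,0.45],[0,0,0,0,0,0,0.45]]]'; python3 - <<'E'
from h import *
o=ctrl.get_obs();print(o['eef_pos'],o['eef_rot'],o['wrist_force'],o['torque'],o['opening'])
for s_ in ("top","scene"):
    p,d=ctrl.camera(s_); cv2.imwrite(f"pics/{s_}3.png",cv2.resize(p[130:280,220:420,::-1],None,fx=4,fy=4))
E
```

```text
time_s: 12.3
eef_pos: [0.6245, -0.0813, 0.1508]
eef_rot: [-0.0, 0.848, -0.531, 0.002]
wrist_force: [0.8, 0.7, -0.4]
opening: 0.274
[ 0.62446025 -0.08131346  0.15081848] [-3.92122742e-04  8.47517961e-01 -5.30764028e-01  1.64274146e-03] [ 0.82861532  0.73673476 -0.35791392] [0.01519179 0.01645784 0.0435782 ] 0.27399480928267594
```

View pics/scene3.png

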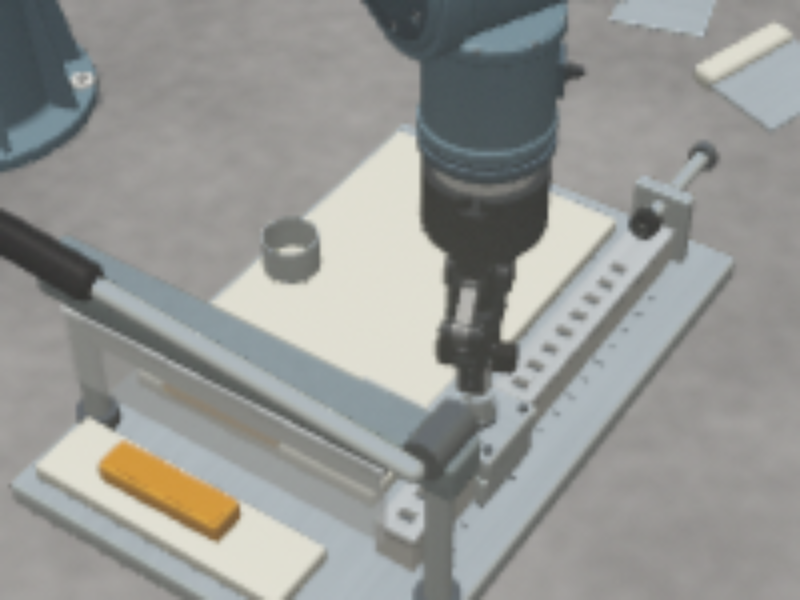

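```bash
python3 -m pendant '[[[0,0,-0.03,0,0,0,0.45],[0,0,-0.04,0,0,0,0.45],[0,0,-0.03,0,0,0,0.45]]]'; python3 - <<'E'
from h import *
o=ctrl.get_obs();print(o['eef_pos'],o['eef_rot'])
for n,(u0,u1,v0,v1) in (("scene",(325,352,205,235)),("top",(322,346,152,180))):
    p,d=ctrl.camera(n); cv2.imwrite(f"pics/{n}4.png",cv2.resize(p[130:280,220:420,::-1],None,fx=4,fy=4)); np.save(f"pics/{n}4.npy",d)
    m=np.zeros(d.shape,bool); m[v0:v1,u0:u1]=(p[v0:v1,u0:u1].max(2)<75)
    vs,us=np.nonzero(m); P=pts(n,d,us,vs); P=P[(P[:,2]>.125)&(P[:,2]<.16)]; print(n,len(P)); 
    if len(P)>5: print(P.min(0),P.max(0),P.mean(0),np.linalg.eigh(np.cov(P[:,:2].T)))
E
```

```text
time_s: 12.7
eef_pos: [0.6237, -0.081, 0.2516]
eef_rot: [-0.0, 0.848, -0.531, 0.001]
wrist_force: [1.4, -0.3, -0.1]
opening: 0.278
[ 0.62373574 -0.08104999  0.25155673] [-1.79933735e-04  8.47535142e-01 -5.30738590e-01  8.36136997e-04]
scene 99
[ 0.60473398 -0.09539682  0.13358042] [ 0.64767592 -0.07178516  0.15565863] [ 0.62772068 -0.08422007  0.14469691] EighResult(eigenvalues=array([3.19957930e-06, 1.96014974e-04]), eigenvectors=array([[ 0.42145677, -0.9068485 ],
       [-0.9068485 , -0.42145677]]))
top 28
[ 0.59669668 -0.09248947  0.14468648] [ 0.6284455  -0.07222906  0.15983319] [ 0.60959281 -0.08301483  0.15287506] EighResult(eigenvalues=array([1.45591076e-05, 8.38108499e-05]), eigenvectors=array([[ 0.42686915, -0.9043134 ],
       [-0.9043134 , -0.42686915]]))
```

View pics/scene4.png

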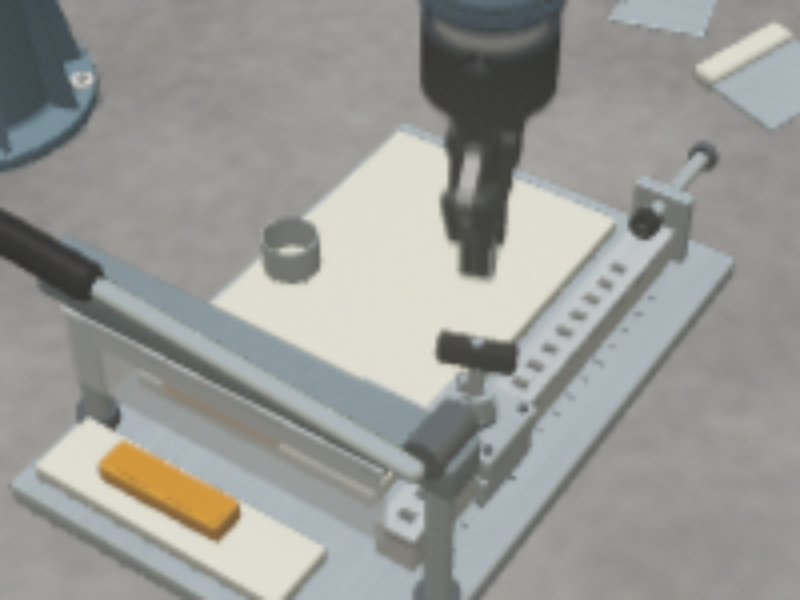

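The picture shows the T-handle, at about (478,352) in the crop, standing crosswise and raised by itself. It has turned 70° from the rail and its top is about 9–10 mm higher, so it is parked. I'll go back down around it and slide the carriage.

```bash
python3 -m pendant '[[[0,0,0.04,0,0,0,0.45],[0,0,0.04,0,0,0,0.45],[0,0,0.02,0,0,0,0.45],[0,0,0,0,0,0,0.45],[-0.0019,-0.0007,0,0,0,0,0.45],[-0.0019,-0.0007,0,0,0,0,0.45],[-0.0019,-0.0007,0,0,0,0,0.45],[-0.0019,-0.0007,0,0,0,0,0.45],[-0.0019,-0.0007,0,0,0,0,0.45]]]';  python3 -c "
from bench import ctrl
o=ctrl.get_obs();print(o['eef_pos'],o['wrist_force'],o['torque'],o['opening'])"
```

```text
time_s: 13.7
eef_pos: [0.6233, -0.0713, 0.1509]
eef_rot: [-0.0, 0.848, -0.531, 0.002]
wrist_force: [0.3, -1.9, 1.5]
opening: 0.274
[ 0.62334134 -0.07133819  0.15093802] [ 0.29680049 -1.87873232  1.5057766 ] [-0.22464112 -0.30848165  0.04610659] 0.2738019848302665
```

```bash
python3 -m pendant '[[[-0.0037,-0.0014,0,0,0,0,0.45],[-0.0056,-0.0021,0,0,0,0,0.45],[-0.0075,-0.0028,0,0,0,0,0.45],[-0.0075,-0.0028,0,0,0,0,0.45],[-0.0075,-0.0028,0,0,0,0,0.45],[-0.0075,-0.0028,0,0,0,0,0.45],[-0.0075,-0.0028,0,0,0,0,0.45],[-0.0075,-0.0028,0,0,0,0,0.45],[-0.0056,-0.0021,0,0,0,0,0.45],[-0.0037,-0.0014,0,0,0,0,0.45]]]';  python3 -c "
from bench import ctrl
o=ctrl.get_obs();print(o['eef_pos'],o['wrist_force'],o['torque'],o['opening'])"
```

```text
time_s: 14.7
eef_pos: [0.6155, -0.0024, 0.1491]
eef_rot: [0.0, 0.848, -0.531, -0.0]
wrist_force: [0.2, -3.4, 1.7]
opening: 0.276
[ 0.61552506 -0.00239162  0.14911066] [ 0.24523494 -3.4327427   1.71033946] [-0.54702848 -0.16931199  0.05285953] 0.2764858060770431
```

```bash
python3 -m pendant '[[[-0.0056,-0.0021,0,0,0,0,0.45],[-0.0075,-0.0028,0,0,0,0,0.45],[-0.0075,-0.0028,0,0,0,0,0.45],[-0.0075,-0.0028,0,0,0,0,0.45],[-0.0075,-0.0028,0,0,0,0,0.45],[-0.0075,-0.0028,0,0,0,0,0.45],[-0.0075,-0.0028,0,0,0,0,0.45],[-0.0075,-0.0028,0,0,0,0,0.45],[-0.0056,-0.0021,0,0,0,0,0.45],[0,0,0,0,0,0,0.45]]]';  python3 - <<'E'
from h import *
o=ctrl.get_obs();print(o['eef_pos'],o['wrist_force'],o['torque'],o['opening'])
for n in ("scene","top"):
    p,d=ctrl.camera(n); cv2.imwrite(f"pics/{n}5.png",cv2.resize(p[130:280,220:420,::-1],None,fx=4,fy=4)); np.save(f"pics/{n}5.npy",d); 
E
```

```text
time_s: 15.7
eef_pos: [0.609, 0.0659, 0.1492]
eef_rot: [-0.0, 0.848, -0.53, -0.001]
wrist_force: [0.3, 0.3, -0.7]
opening: 0.273
[0.60903322 0.06591602 0.14922283] [ 0.33550791  0.33198555 -0.70678326] [ 0.02097329 -0.00137153  0.0581945 ] 0.27313479606079716
```

View pics/scene5.png

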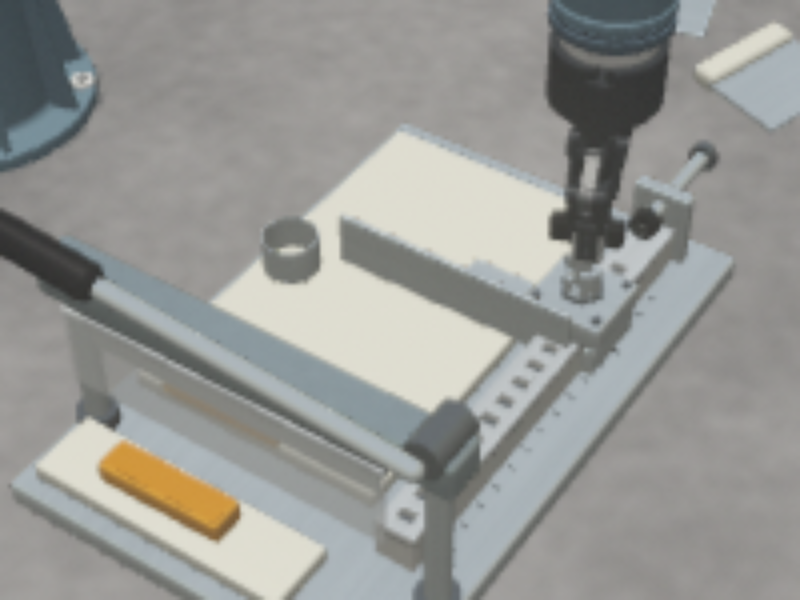

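View pics/top5.png

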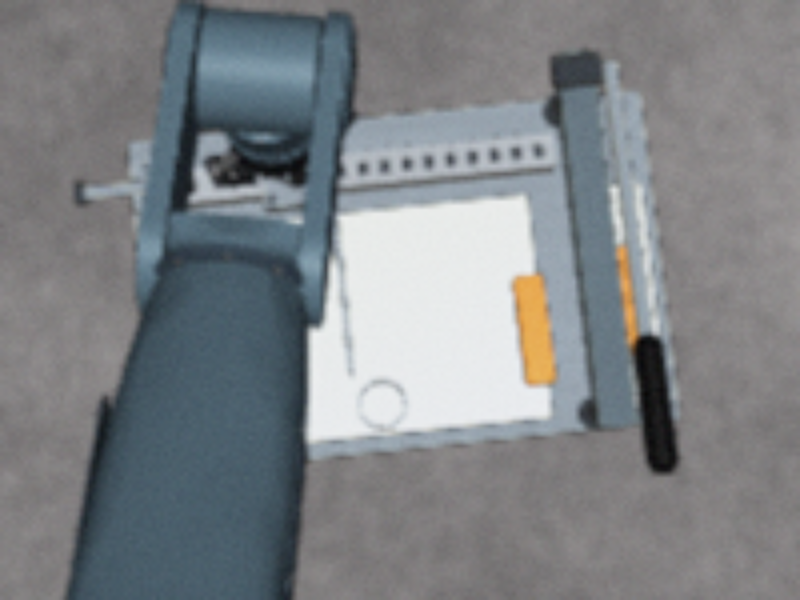

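```bash
python3 -m pendant '[[[-0.0037,-0.0014,0,0,0,0,0.45],[-0.0047,-0.0018,0,0,0,0,0.45],[-0.0056,-0.0021,0,0,0,0,0.45],[-0.0056,-0.0021,0,0,0,0,0.45],[-0.0056,-0.0021,0,0,0,0,0.45],[-0.0047,-0.0018,0,0,0,0,0.45],[-0.0037,-0.0014,0,0,0,0,0.45],[-0.0028,-0.0011,0,0,0,0,0.45],[-0.0019,-0.0007,0,0,0,0,0.45]]]';  python3 - <<'E'
from h import *
o=ctrl.get_obs();print(o['eef_pos'],o['wrist_force'],o['torque'],o['opening'])
n="scene"
p,d=ctrl.camera(n); cv2.imwrite(f"pics/{n}6.png",cv2.resize(p[140:240,320:420,::-1],None,fx=6,fy=6)); np.save(f"pics/{n}6.npy",d); 
E
```

```text
time_s: 16.7
eef_pos: [0.6058, 0.1056, 0.1494]
eef_rot: [-0.0, 0.848, -0.531, 0.0]
wrist_force: [0.6, -2.9, 0.9]
opening: 0.278
[0.60584943 0.10562109 0.14944895] [ 0.62378951 -2.92902546  0.88575398] [-0.47376164 -0.08727911  0.02268802] 0.2776472059974934
```

View pics/scene6.png

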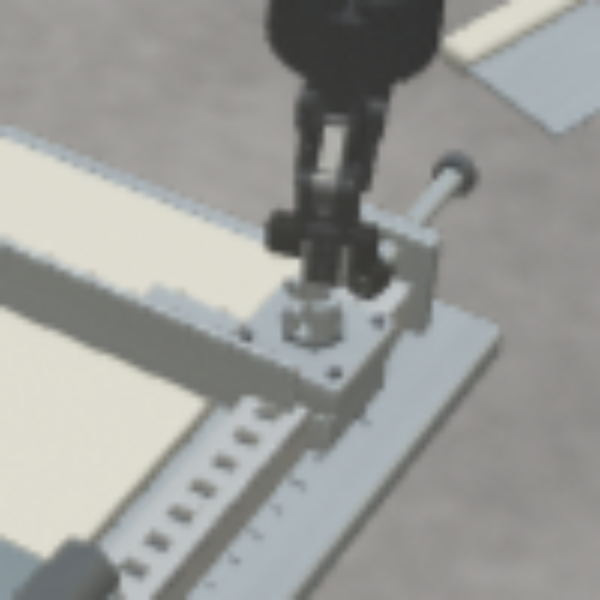

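```bash
python3 -m pendant '[[[-0.0019,-0.0007,0,0,0,0,0.45],[-0.0019,-0.0007,0,0,0,0,0.45],[-0.0019,-0.0007,0,0,0,0,0.45],[-0.0019,-0.0007,0,0,0,0,0.45],[-0.00094,-0.00035,0,0,0,0,0.45]]]'
```

```text
time_s: 17.25
eef_pos: [0.605, 0.1146, 0.1495]
eef_rot: [-0.0, 0.848, -0.531, 0.0]
wrist_force: [0.1, -1.7, 1.8]
opening: 0.277
```

```bash
python3 -m pendant '[[[-0.00094,-0.00035,0,0,0,0,0.45],[-0.00094,-0.00035,0,0,0,0,0.45]]]'
```

```text
time_s: 17.45
eef_pos: [0.6048, 0.1164, 0.1495]
eef_rot: [-0.0, 0.848, -0.531, 0.0]
wrist_force: [0.9, -2.2, -0.1]
opening: 0.275
```

```bash
python3 -m pendant '[[[-0.00094,-0.00035,0,0,0,0,0.45],[-0.00094,-0.00035,0,0,0,0,0.45]]]'
```

```text
time_s: 17.65
eef_pos: [0.6046, 0.1184, 0.1495]
eef_rot: [-0.0, 0.848, -0.531, 0.0]
wrist_force: [1.4, -3.0, 2.1]
opening: 0.273
```

```bash
python3 -m pendant '[[[-0.00094,-0.00035,0,0,0,0,0.45],[-0.00094,-0.00035,0,0,0,0,0.45]]]'
```

```text
time_s: 17.85
eef_pos: [0.6044, 0.1204, 0.1495]
eef_rot: [-0.0, 0.848, -0.531, 0.0]
wrist_force: [1.3, -2.8, 1.0]
opening: 0.274
```

```bash
python3 -m pendant '[[[-0.00094,-0.00035,0,0,0,0,0.45],[-0.00094,-0.00035,0,0,0,0,0.45]]]'
```

```text
time_s: 18.05
eef_pos: [0.6042, 0.1224, 0.1494]
eef_rot: [-0.0, 0.848, -0.531, 0.0]
wrist_force: [2.0, -4.1, 0.7]
opening: 0.27
```

```bash
python3 -m pendant '[[[-0.00094,-0.00035,0,0,0,0,0.45],[-0.00094,-0.00035,0,0,0,0,0.45]]]'
```

```text
time_s: 18.25
eef_pos: [0.6039, 0.1244, 0.1493]
eef_rot: [0.0, 0.848, -0.531, -0.0]
wrist_force: [3.1, -1.6, 1.6]
opening: 0.277
```

```bash
python3 -m pendant '[[[-0.00094,-0.00035,0,0,0,0,0.45],[-0.00094,-0.00035,0,0,0,0,0.45]]]'
```

```text
time_s: 18.45
eef_pos: [0.6037, 0.1264, 0.1493]
eef_rot: [0.0, 0.848, -0.531, -0.0]
wrist_force: [1.0, -3.0, 0.7]
opening: 0.273
```

```bash
python3 -m pendant '[[[-0.00094,-0.00035,0,0,0,0,0.45],[-0.00094,-0.00035,0,0,0,0,0.45]]]'
```

```text
time_s: 18.65
eef_pos: [0.6036, 0.1279, 0.1494]
eef_rot: [0.0, 0.848, -0.531, 0.0]
wrist_force: [0.4, -5.1, 0.2]
opening: 0.274
```

```bash
python3 -m pendant '[[[-0.00094,-0.00035,0,0,0,0,0.45],[-0.00094,-0.00035,0,0,0,0,0.45]]]'
```

```text
time_s: 18.85
eef_pos: [0.6037, 0.1286, 0.1495]
eef_rot: [0.001, 0.847, -0.531, 0.001]
wrist_force: [1.8, -11.7, 1.4]
opening: 0.273
```

```bash
python3 - <<'E'
from h import *
n="scene"
p,d=ctrl.camera(n); cv2.imwrite(f"pics/{n}7.png",cv2.resize(p[140:240,320:420,::-1],None,fx=6,fy=6))
E
```

```text
(no output)
```

View pics/scene7.png

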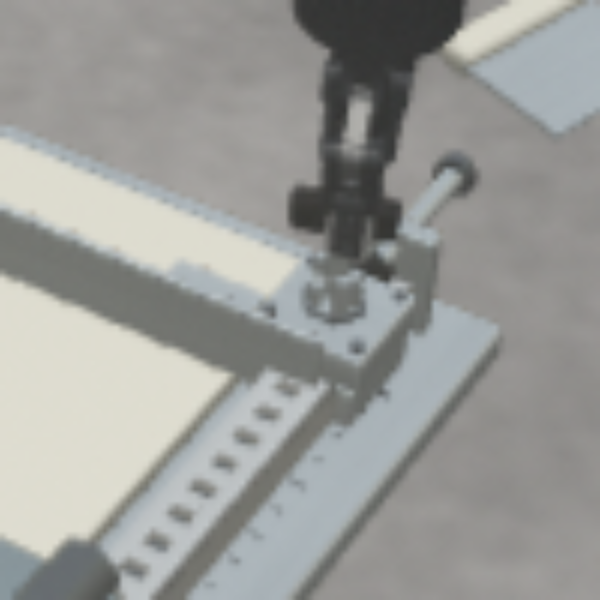

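```bash
python3 -m pendant '[[[0.00047,0.00018,0,0,0,0,0.45],[0.00094,0.00035,0,0,0,0,0.45],[0.00094,0.00035,0,0,0,0,0.45],[0.00094,0.00035,0,0,0,0,0.45],[0.00094,0.00035,0,0,0,0,0.45],[0.00047,0.00018,0,0,0,0,0.45],[0,0,0,0,0,0,0.45]]]'
```

```text
time_s: 19.6
eef_pos: [0.6035, 0.1257, 0.1491]
eef_rot: [0.0, 0.848, -0.531, -0.0]
wrist_force: [-0.5, -0.4, 0.2]
opening: 0.276
```

```bash
python3 -m pendant '[[[0.00094,0.00035,0,0,0,0,0.45],[0.00047,0.00018,0,0,0,0,0.45],[0,0,-0.01,0,0,0,0.45],[0,0,-0.02,0,0,0,0.45],[0,0,-0.03,0,0,0,0.45],[0,0,-0.04,0,0,0,0.45],[0,0,-0.03,0,0,0,0.45],[0,0,0,0,0,0,0.45]]]';python3 - <<'E'
from h import *
np.set_printoptions(precision=4,suppress=True)
o=ctrl.get_obs();print(o['eef_pos'],o['wrist_force'])
n="scene"
p,d=ctrl.camera(n); cv2.imwrite(f"pics/{n}8.png",cv2.resize(p[140:240,320:420,::-1],None,fx=6,fy=6)); cv2.imwrite(f"pics/{n}8f.png",p[:,:,::-1])
m=np.zeros(d.shape,bool); m[155:190,360:395]=(p[155:190,360:395].max(2)<75)
vs,us=np.nonzero(m); P=pts(n,d,us,vs); P=P[(P[:,2]>.12)&(P[:,2]<.165)]; print(len(P)); print(P.min(0),P.max(0),P.mean(0),np.percentile(P[:,2],90),np.linalg.eigh(np.cov(P[:,:2].T)))
E
```

```text
time_s: 20.4
eef_pos: [0.6067, 0.124, 0.2864]
eef_rot: [-0.003, 0.848, -0.531, 0.005]
wrist_force: [0.6, -0.7, 0.0]
opening: 0.275
[0.6067 0.124  0.2864] [ 0.5703 -0.6834  0.046 ]
105
[0.5826 0.1023 0.1326] [0.6278 0.1346 0.1555] [0.6067 0.1174 0.1451] 0.15172247095638014 EighResult(eigenvalues=array([0.    , 0.0002]), eigenvectors=array([[ 0.4665, -0.8845],
       [-0.8845, -0.4665]]))
```

View pics/scene8.png

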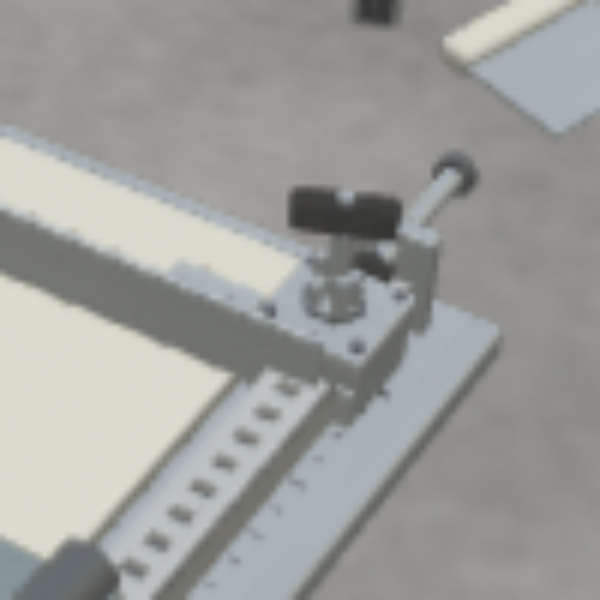

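View pics/scene8f.png

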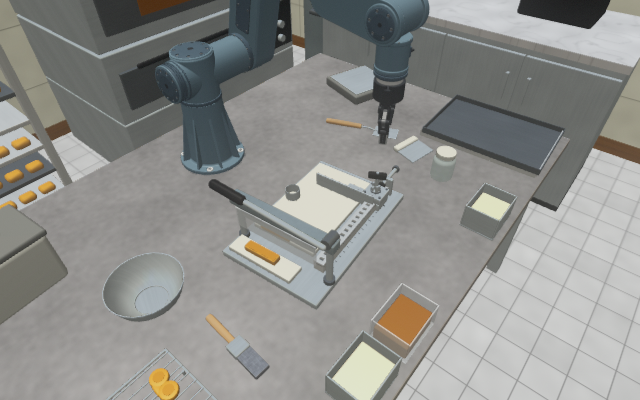

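The handle stands crosswise and raised at (345,210) in the crop. The carriage has not moved since the contact picture (its corner is still at (345,410)), and the gripper is well clear. Handing in.

```bash
python3 -m pendant '[[[0,0,0,0,0,0,0.45],[0,0,0,0,0,0,0.45]]]'; python3 -c "
from bench import ctrl
print(ctrl.hand_in())"
```

```text
time_s: 20.65
eef_pos: [0.6032, 0.1238, 0.2779]
eef_rot: [0.001, 0.848, -0.531, -0.001]
wrist_force: [-0.1, 0.1, 0.8]
opening: 0.273
the job is handed in; nothing more can be done
None
```

The plunger is parked in its rest notch and the carriage is up against the rubber buffer. I handed in at about 20.7 s; the hand-in gives no verdict.

- **Plunger:** I lifted it about 14 mm with no more than 15 N of vertical force and never felt the hard stop. I turned it 1.21 rad clockwise with almost no resistance. Letting it down, the load came off the gripper at about 9 mm of lift. A picture with the gripper off it showed the handle standing up by itself, 70° from the rail.
- **Carriage:** I pushed it with loosely open jaws for about 200 mm at roughly 2–4 N, with the last part at 10 mm/s. At the buffer the wrist force rose to 11.7 N, so the buffer took about 9 N. I then backed off and lifted clear.

**Last checks:**
- The handle was still up and crosswise, and the carriage had not visibly moved since the contact picture.
- The robot was touching nothing, and nothing else on the bench looked moved.
- The last handle angle came out at about 67° instead of 70°. That is within the notch's play of ±5° and above the 62° limit; dark pixels from other parts may also have skewed it.
- I judged the gap to the buffer from the contact force and the unchanged picture; I did not measure it directly.

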